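# Put the glass press away in the free bay of its rack

## Robot

A 7-joint arm with a two-finger parallel gripper is mounted at the origin on the work surface. World frame = base frame: x ahead of the robot, y to its left, z up, the work surface at z = 0. Lengths are in m, angles in rad, forces in N, time in s.
With the tool pointing down it reaches from about 0.4 to 0.85 m from the base axis. Payload 10.4 kg.
Tool frame: the origin (TCP) lies at the very end of the fingers, on their centre line; the grasp point (between the pads) lies manip.grasp_offset behind it (manip.grasp_offset is the distance from the TCP to the grasp point, in m); z points along the fingers, x is the direction in which the jaws open and shut, and the axes are right-handed (so a half turn about z gives the same grasp; the last joint's range is limited). The gripper opens to 85 mm and grips with 20 to 120 N. Pads are 22 mm wide; open, the fingers measure 114 mm over their backs; the gripper's body (76 mm by 85 mm) begins 54 mm behind the grasp point. The pads swing forward as they close: fully open they stand 13 mm farther back than shut.
Start: joints at [1.229, 0.332, -0.065, 1.46, 0.022, 1.35, -0.088], TCP at [0.196, -0.594, 0.231] pointing down, gripper open.
Joint ranges: [-2.6, 2.6], [-0.5, 2.12], [-1.47, 1.34], [0.16, 2.42], [-1.27, 4.41], [0.06, 2.06], [-2.6, 2.6]. Speed limits (rad/s): [2.22, 2.22, 2.79, 2.79, 3.14, 3.14, 3.14].

## Interface

Orientations are given as a unit quaternion [x, y, z, w].
In Python, from workcell import manip gives the robot as it stands.
- The arm moves only by the shell command python3 -m crank 'ROWS' [FORCE]. ROWS is JSON, a list that holds one entry, the list of rows, each a list of 7 numbers: the shift along the world's x, y, z in units of 60 mm (1.0 is 60 mm), then the turn, a rotation vector about the world's x, y, z in units of 5 degrees (1.0 is 5 degrees), then the finger opening in mm, from 0 to 85.4. A call has 1 to 8 rows; each row shifts and turns the commanded pose from where the row before left it; what a row does not reach is not made up. A row lasts 1/8 s, in which the tool goes at most 62.5 mm and 10.7 degrees, less where a joint would pass 70% of its speed; a pose out of reach is approached as far as the arm can. A call is refused whole if a number of a shift passes 1 or a number of a turn 1, either way. A call with a gripper value outside its range is refused whole. The fingers move at their own pace and stop on an object; FORCE is the grip in N (left out, the last holds). Time passes only in rows, so rows that do not move let the fingers close. It gives the time, the measured TCP pose, the force and the opening at its end, in the units of the state.
- manip.get_obs(): the state, without advancing time (a new reading comes with each control period).
- manip.camera(name): name is "side" or "top"; returns (picture, depth): 420x560x3 uint8, blue, green, red; 420x560 float32, m along the optical axis (not along the pixel's ray), 0 where there is no reading.
- manip.get_calibration(name): a dict with "fx", "fy", "cx", "cy" (pixels), "rvec" (rotation vector, rad) and "tvec" (3), from world to camera coordinates, as OpenCV has them. Camera axes: x right, y down, z forward; pixel columns grow to the right and rows downward; lengths in m; the calibration is good to about 2 mm. A picture is of the moment at which its call begins. get_calibration takes no time and is no camera call.
- manip.hand_in(): hands the job in, once; it reports no verdict.
The state is a dict: "clock": time; "joint_pos": joint angles; "joint_velocities": joint speeds; "tau": joint torques, N m; "position": TCP position; "ee_rot": TCP orientation; "ft_force": force on the tool from outside, world axes, zero at the start; "torque": the same for the moment, N m; "grip_width": opening from 0.0 (shut) to 1.0 (fully open).
Only numpy, scipy, OpenCV 4.12 (cv2) and the standard library are available. Lean on these libraries where they do the work, as an engineer would, in place of code of your own. Each camera call takes 0.05 s, during which the arm holds its last target.

## Task

One of the three hand presses has been left out on the steel bench. Put it away in the bay of the plywood rack that is still empty, set down gently and upright with its plate flat on the bay's floor; do not drop it in. Leave the other two presses stowed in their bays.

Things in the scene. Friction and masses are not known exactly. Their poses are not given: they have to be found in the camera images.
- press: The hand press left out on the bench: a square dark steel plate 80 x 80 mm, 8 mm thick, with a thin steel stem (14 mm across) rising from its middle to a square wooden grip 30 x 30 mm that spans heights 48 to 108 mm above the plate's underside. Loose, 0.3 to 0.6 kg. Origin: centre of the plate's underside; z up along the stem, x and y parallel to the plate's edges and to the grip's faces.
- rack: Tool rack: a plywood tray fixed to the bench, 126 mm (its x) by 362 mm (its y), with three square bays in a row along its y. Each bay is 110 x 110 mm inside; bay centres lie at y = -118, 0 and +118 mm, x = 0 in its frame. The floor is 6 mm thick, the walls are 8 mm thick and their top is 31 mm above the bench. Origin: centre of its underside, on the bench. Two of the bays are taken, any one of the three may be the empty one.
- round_press: A stowed press, resting in one of the rack's bays: round dark steel plate 80 mm across, 8 mm thick, with the same stem and wooden grip (top at 108 mm above its underside). Loose. Origin: centre of the plate's underside, z up.
- narrow_press: A stowed press, resting in another of the rack's bays: oblong dark steel plate 90 mm (its x) by 50 mm (its y), 8 mm thick, with the same stem and wooden grip (top at 108 mm above its underside). Loose. Origin: centre of the plate's underside, z up.
Things that resemble listed ones, but are neither listed nor needed, are in the scene too. Leave any red or yellow look-alike of the press alone.

How it is judged:
By the outcome, as a careful person would: the job done as asked, in the order asked, and still so for the second after the job is handed in, with the robot touching nothing.
It also fails if it takes over 38 s, if anything falls off the work surface, if the arm or the gripper's body presses on something with over 40 N, if the wrist force passes 120 N, or if a joint passes its speed limit or range.

## Working session

There is one attempt and no reset: what is moved stays moved. The work goes in short steps, Python scripts to look and compute and a shell command to move; the robot and the scene stay as the last step left them, time stands still between calls to the robot, and variables do not carry over. Pictures are saved under pics/ and viewed, and the job is handed in when it is done.

```bash
mkdir -p pics; ls; cat > h.py <<'E'
import numpy as np, cv2
from workcell import manip
def snap(n,tag):
    p,d=manip.camera(n); cv2.imwrite(f'pics/{tag}.png',p); np.save(f'pics/{tag}.npy',d); return p,d
def cal(n):
    c=manip.get_calibration(n); R=cv2.Rodrigues(np.array(c['rvec'],float))[0]; return c,R,np.array(c['tvec'],float).ravel()
def ray(n,u,v,z):
    c,R,t=cal(n); d=R.T@np.array([(u-c['cx'])/c['fx'],(v-c['cy'])/c['fy'],1]); o=-R.T@t
    return o+d*(z-o[2])/d[2]
def cloud(n,d):
    c,R,t=cal(n); v,u=np.mgrid[:420,:560]
    P=np.stack([(u-c['cx'])/c['fx']*d,(v-c['cy'])/c['fy']*d,d],-1)
    return (P-t)@R
E
python3 - <<'E'
from h import *
for n in('top','side'):
    snap(n,n+'0'); c,R,t=cal(n); print(n,-R.T@t,R[2],c['fx'])
print(manip.get_obs(), manip.grasp_offset)
E
```

```text
pics
top [ 0.39062013 -0.0544088   1.08928731] [ 0.10274967 -0.00254079 -0.994704  ] 431.9035745269161
side [0.26218849 0.86452246 0.78553815] [ 0.19428322 -0.76239882 -0.61725365] 501.10081201078197
{'clock': 0.1, 'joint_pos': array([ 1.22939775,  0.33277731, -0.06468479,  1.46086061,  0.02164756,
        1.34991705, -0.08850788]), 'joint_velocities': array([-0.00049601, -0.00104102,  0.00063166, -0.00188316, -0.00087978,
        0.00105005,  0.0003793 ]), 'tau': array([ 2.55476501e-03, -6.26748919e+01,  4.99807019e-02, -3.92427456e+01,
        1.65228930e-02,  7.08593521e-03,  1.48635843e-05]), 'position': array([ 0.19575703, -0.59319296,  0.2306135 ]), 'ee_rot': array([ 8.10380302e-01, -5.85903887e-01, -5.43324657e-04, -3.24899991e-04]), 'ft_force': array([ 0.83533694, -0.19582554, -0.21074354]), 'torque': array([ 0.02388665,  0.02953198, -0.05607549]), 'grip_width': 0.9984921935503749} 0.0187
```

View pics/top0.png

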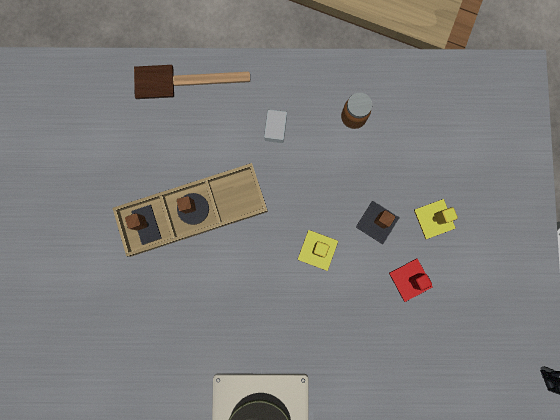

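View pics/side0.png

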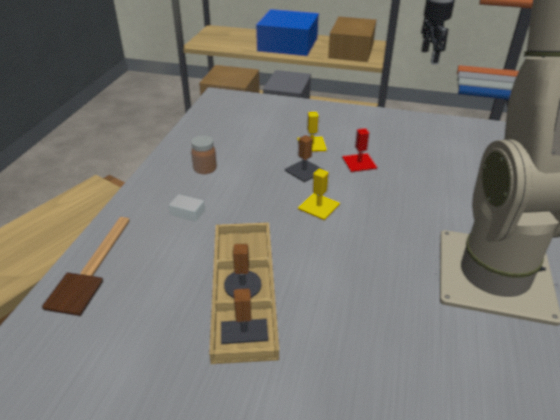

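Top view: the candidates for the press are the dark plate with wood grip (377,222), yellow look-alikes (435,218) and (318,250), the red one (411,280), and the stowed round press (190,208) and narrow press (142,225). The mallet is at (155,82). By the description I choose (377,222). The empty bay is the right-hand one, around (238,194). Next are a close crop and the measurements.

```bash
python3 - <<'E'
from h import *
p=cv2.imread('pics/top0.png'); d=np.load('pics/top0.npy')
s=cv2.imread('pics/side0.png'); ds=np.load('pics/side0.npy')
a=cv2.resize(p[180:320,280:480],(600,420)); b=cv2.resize(s[110:220,270:400],(0,0),fx=3,fy=3)
cv2.imwrite('pics/crop1.png',a); cv2.imwrite('pics/crop2.png',b)
hsv=cv2.cvtColor(p,cv2.COLOR_BGR2HSV)
print('px plate',p[232,372],hsv[232,372],'grip',p[219,386],hsv[219,386],'bench',p[300,330])
P=cloud('top',d); S=cloud('side',ds)
print('bench z',np.median(P[290:330,300:380,2]))
# grip tops from depth, both views
def rect(Q,m,name):
    pts=Q[m][:,:2].astype(np.float32); r=cv2.minAreaRect(pts); print(name,len(pts),np.round(r[0],4),np.round(r[1],4),round(r[2],1), 'med z',np.median(Q[m][:,2]).round(4))
v,u=np.mgrid[:420,:560]
w=(abs(u-380)<28)&(abs(v-220)<28)
rect(P,w&(P[...,2]>.1)&(P[...,2]<.115),'griptop top')
# plate contour via gray mask
g=p.max(2)
m=(w&(g<75)).astype(np.uint8)
c=max(cv2.findContours(m,0,1)[0],key=cv2.contourArea)
q=np.array([ray('top',*x,0.008)[:2] for x in c[:,0]],np.float32); print('plate',cv2.minAreaRect(q))
m=(P[...,2]>.003)&(P[...,2]<.013)&w; rect(P,m,'plate depth')
for nm,(cu,cv_) in dict(round=(188,203),narrow=(135,221)).items():
    w2=(abs(u-cu)<15)&(abs(v-cv_)<15); rect(P,w2&(P[...,2]>.1)&(P[...,2]<.125),nm)
w3=(u>105)&(u<275)&(v>155)&(v<262)
m=w3&(P[...,2]>.025)&(P[...,2]<.037); rect(P,m,'racktop depth')
# rack colour
h=hsv; m=(w3&(h[...,1]>60)&(h[...,0]>10)&(h[...,0]<28)&(h[...,2]>100)).astype(np.uint8)
c=max(cv2.findContours(m,0,1)[0],key=cv2.contourArea)
q=np.array([ray('top',*x,0.031)[:2] for x in c[:,0]],np.float32); print('rack',cv2.minAreaRect(q),cv2.boxPoints(cv2.minAreaRect(q)))
E
```

```text
px plate [63 56 56] [120  28  63] grip [ 50  72 109] [ 11 138 109] bench [134 131 128]
bench z -0.0009441174867102521
griptop top 170 [ 0.4869 -0.291 ] [0.0298 0.0301] 57.8 med z 0.1061
plate ((0.48689278960227966, -0.28951776027679443), (0.07942187041044235, 0.08018508553504944), 57.28047561645508)
plate depth 775 [ 0.4909 -0.2982] [0.1317 0.1368] 88.9 med z 0.0067
round 184 [0.5192 0.1735] [0.0304 0.03  ] 13.4 med z 0.1129
narrow 196 [0.4783 0.2894] [0.0309 0.0315] 20.3 med z 0.113
racktop depth 1650 [0.5158 0.178 ] [0.1267 0.3625] 18.4 med z 0.0304
rack ((0.5152471661567688, 0.177296981215477), (0.12532564997673035, 0.3603564202785492), 18.40437889099121) [[ 0.39890328  0.32847542]
 [ 0.5126756  -0.01344946]
 [ 0.6315911   0.02611855]
 [ 0.51781875  0.36804342]]
```

View pics/crop1.png

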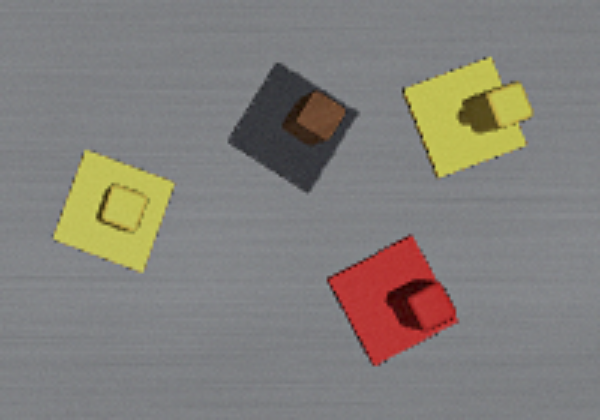

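The crop shows the dark square plate with its wooden grip at top (377,222), so the choice holds. Red and yellow look-alikes stand around it, at least 0.13 m away.

- Press: (0.487, -0.290), yaw 57.5°.
- Empty bay centre: about (0.553, 0.066), rack yaw 18.4°.

I'll move above the press and turn +39.2° so the jaws line up with the grip faces.

```bash
python3 -m crank '[[[0.6,0.63,0,0,0,0.98,85],[0.6,0.63,0,0,0,0.98,85],[0.6,0.63,0,0,0,0.98,85],[0.6,0.63,0,0,0,0.98,85],[0.6,0.63,0,0,0,0.98,85],[0.6,0.63,0,0,0,0.98,85],[0.6,0.63,0,0,0,0.98,85],[0.6,0.63,0,0,0,0.98,85]]]' 40
python3 -m crank '[[[0,0,0,0,0,0,85],[0,0,0,0,0,0,85]]]'
cat >> h.py <<'E'
def st():
    from scipy.spatial.transform import Rotation as Ro
    o=manip.get_obs(); R=Ro.from_quat(o['ee_rot']).as_matrix()
    print('t',round(o['clock'],2),'pos',o['position'].round(4),'jaw yaw',np.degrees(np.arctan2(R[1,0],R[0,0])).round(1),'z',R[:,2].round(3),'F',o['ft_force'].round(1),'w',round(o['grip_width'],3),'q',o['joint_pos'].round(2)); return o
E
python3 -c "from h import *;st()"
```

```text
clock: 1.1
position: [0.4847, -0.2898, 0.2311]
ee_rot: [0.96, -0.279, -0.0, 0.0]
ft_force: [0.2, -0.8, 0.2]
grip_width: 0.997
clock: 1.35
position: [0.4834, -0.2916, 0.231]
ee_rot: [0.96, -0.28, -0.0, 0.0]
ft_force: [-0.4, -0.7, -0.1]
grip_width: 0.995
t 1.35 pos [ 0.4834 -0.2916  0.231 ] jaw yaw -32.6 z [-0.001 -0.    -1.   ] F [-0.4 -0.7 -0.1] w 0.995 q [ 0.81  0.23 -0.4   1.61  0.09  1.33 -0.18]
```

```bash
python3 -m crank '[[[0.06,0.02,-0.5,0,0,0,85],[0,0,-0.5,0,0,0,85],[0,0,-0.5,0,0,0,85],[0,0,-0.5,0,0,0,85],[0,0,-0.4,0,0,0,85],[0,0,-0.4,0,0,0,85],[0,0,0,0,0,0,85],[0,0,0,0,0,0,85]]]'
python3 - <<'E'
from h import *
st(); snap('side','side1'); snap('top','top1')
cv2.imwrite('pics/s1.png',cv2.resize(cv2.imread('pics/side1.png')[60:230,230:400],(0,0),fx=3,fy=3))
E
```

```text
clock: 2.35
position: [0.4874, -0.2909, 0.0642]
ee_rot: [0.96, -0.281, 0.0, 0.0]
ft_force: [0.7, -0.3, 0.2]
grip_width: 0.993
t 2.35 pos [ 0.4874 -0.2909  0.0642] jaw yaw -32.6 z [ 0.001 -0.001 -1.   ] F [ 0.7 -0.3  0.2] w 0.993 q [ 0.78  0.39 -0.39  1.78  0.17  1.   -0.24]
```

View pics/s1.png

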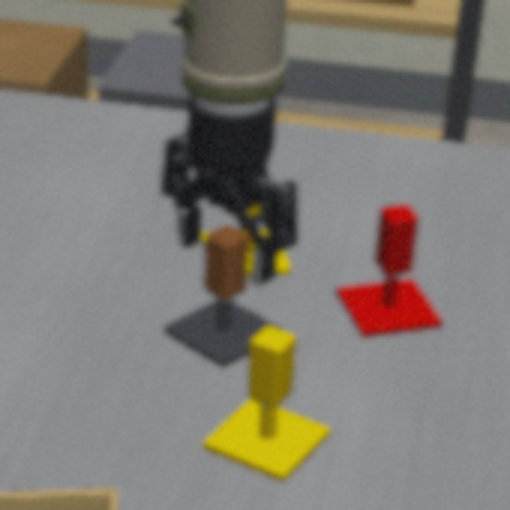

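The side crop shows the fingers on either side of the wooden grip: fingertips at (190,245) and (268,278), grip at (228,265). Closing now.

```bash
python3 -m crank '[[[0,0,0,0,0,0,25],[0,0,0,0,0,0,10],[0,0,0,0,0,0,10],[0,0,0,0,0,0,10],[0,0,0,0,0,0,10],[0,0,0,0,0,0,10]]]' 60
python3 -c "from h import *;st()"
```

```text
clock: 3.2
position: [0.4878, -0.29, 0.0636]
ee_rot: [0.96, -0.28, 0.0, 0.0]
ft_force: [0.8, -0.5, 1.7]
grip_width: 0.342
t 3.2 pos [ 0.4878 -0.29    0.0636] jaw yaw -32.5 z [ 0.001 -0.    -1.   ] F [ 0.8 -0.5  1.7] w 0.342 q [ 0.78  0.39 -0.39  1.78  0.17  1.   -0.24]
```

```bash
python3 -m crank '[[[0,0,0.2,0,0,0,10],[0,0,0.4,0,0,0,10],[0,0,0.5,0,0,0,10],[0,0,0.5,0,0,0,10],[0,0,0.5,0,0,0,10],[0,0,0.3,0,0,0,10],[0,0,0.1,0,0,0,10],[0,0,0,0,0,0,10]]]'
python3 - <<'E'
from h import *
st(); snap('side','side2')
cv2.imwrite('pics/s2.png',cv2.resize(cv2.imread('pics/side2.png')[30:230,230:400],(0,0),fx=3,fy=3))
E
```

```text
clock: 4.2
position: [0.4872, -0.2898, 0.2127]
ee_rot: [0.96, -0.28, -0.0, -0.0]
ft_force: [-0.1, -0.1, -5.0]
grip_width: 0.347
t 4.2 pos [ 0.4872 -0.2898  0.2127] jaw yaw -32.5 z [-0.001  0.    -1.   ] F [-0.1 -0.1 -5. ] w 0.347 q [ 0.8   0.24 -0.41  1.63  0.1   1.29 -0.19]
```

View pics/s2.png

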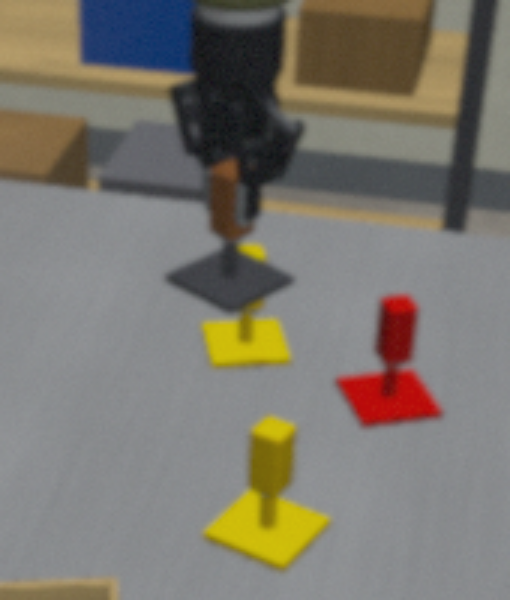

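The press is lifted and hangs level (crop plate centre at (230,278)), reading about 5 N. I'll carry it to the bay while turning -39°.

```bash
python3 -m crank '[[[0.07,0.37,0,0,0,-0.5,10],[0.11,0.6,0,0,0,-0.8,10],[0.11,0.6,0,0,0,-0.8,10],[0.11,0.6,0,0,0,-0.8,10],[0.11,0.6,0,0,0,-0.8,10],[0.11,0.6,0,0,0,-0.8,10],[0.11,0.6,0,0,0,-0.8,10],[0.11,0.6,0,0,0,-0.8,10]]]'
python3 -m crank '[[[0.11,0.6,0,0,0,-0.8,10],[0.1,0.5,0,0,0,-0.7,10],[0.04,0.25,0,0,0,-0.22,10],[0,0,0,0,0,0,10],[0,0,0,0,0,0,10],[0,0,0,0,0,0,10]]]'
python3 - <<'E'
from h import *
st(); p,d=snap('top','top2'); snap('side','side2b')
cv2.imwrite('pics/t2.png',cv2.resize(p[130:280,90:340],(0,0),fx=3,fy=3))
E
```

```text
clock: 5.25
position: [0.5374, -0.0146, 0.2122]
ee_rot: [0.852, -0.524, -0.001, 0.0]
ft_force: [0.7, 0.3, -4.1]
grip_width: 0.347
clock: 6.0
position: [0.5528, 0.064, 0.2131]
ee_rot: [0.81, -0.586, -0.0, 0.0]
ft_force: [0.3, 0.2, -5.0]
grip_width: 0.339
t 6.0 pos [0.5528 0.064  0.2131] jaw yaw -71.7 z [-0.    -0.001 -1.   ] F [ 0.3  0.2 -5. ] w 0.339 q [ 0.31  0.24 -0.58  1.65  0.14  1.29 -1.55]
```

View pics/t2.png

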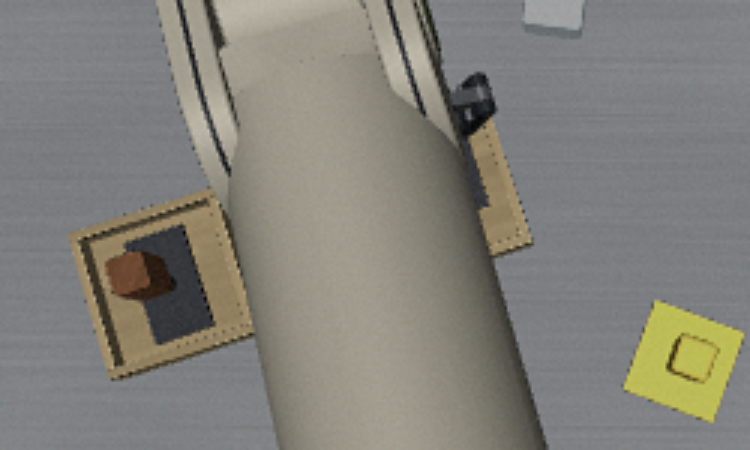

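View pics/side2b.png

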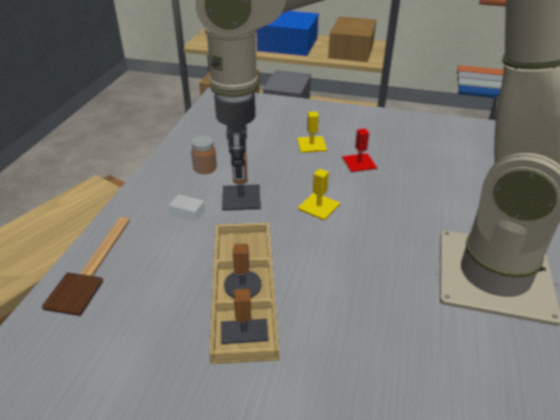

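The top view is hidden by the arm. The side view shows the plate level at (240,197) in front of the empty bay. I'll check the plate's pose from the side picture.

```bash
python3 - <<'E'
from h import *
s=cv2.imread('pics/side2b.png'); d=np.load('pics/side2b.npy'); S=cloud('side',d)
v,u=np.mgrid[:420,:560]
m=(abs(u-241)<28)&(v>178)&(v<216)&(s.max(2)<85)
m=cv2.morphologyEx(m.astype(np.uint8),cv2.MORPH_OPEN,np.ones((3,3)))
c=max(cv2.findContours(m,0,1)[0],key=cv2.contourArea); M=cv2.drawContours(np.zeros_like(m),[c],-1,1,-1)>0
Q=S[M&(d>0)]; Q=Q[abs(Q[:,2]-np.median(Q[:,2]))<.02]
top=Q[Q[:,2]>np.median(Q[:,2])-.004]
print('z med',np.median(Q[:,2]),len(Q),cv2.minAreaRect(top[:,:2].astype(np.float32)))
A=np.c_[top[:,:2]-top[:,:2].mean(0),np.ones(len(top))]; k=np.linalg.lstsq(A,top[:,2],rcond=None)[0]; print('tilt deg',np.degrees(k[:2]))
# rack from side at top plane
hs=cv2.cvtColor(s,cv2.COLOR_BGR2HSV)
m=((u>205)&(u<285)&(v>215)&(v<365)&(hs[...,1]>60)&(hs[...,0]>10)&(hs[...,0]<30)&(hs[...,2]>90)).astype(np.uint8)
mm=(S[...,2]>.026)&(S[...,2]<.036)&(m>0)
print('rack side',cv2.minAreaRect(S[mm][:,:2].astype(np.float32)))
E
```

```text
z med 0.15800161451993003 806 ((0.5487797260284424, 0.06516233086585999), (0.07504037767648697, 0.08020517975091934), 18.564472198486328)
tilt deg [ 0.46964084 -0.81139639]
rack side ((0.5146093368530273, 0.1774630844593048), (0.12478168308734894, 0.36552461981773376), 18.37016487121582)
```

The side view agrees: yaw 18.6°, level within 1°, centred within about 3 mm of the bay. Descending to about 17 mm above the floor.

```bash
python3 -m crank '[[[0,0.03,-0.3,0,0,0,10],[0,0,-0.4,0,0,0,10],[0,0,-0.4,0,0,0,10],[0,0,-0.4,0,0,0,10],[0,0,-0.3,0,0,0,10],[0,0,-0.2,0,0,0,10],[0,0,-0.1,0,0,0,10],[0,0,0,0,0,0,10]]]'
python3 - <<'E'
from h import *
st(); p,d=snap('side','side3')
cv2.imwrite('pics/s3.png',cv2.resize(p[120:370,160:340],(0,0),fx=2.4,fy=2.4))
E
```

```text
clock: 7.1
position: [0.553, 0.0671, 0.0873]
ee_rot: [0.811, -0.585, -0.0, 0.0]
ft_force: [0.4, -0.1, -5.0]
grip_width: 0.344
t 7.1 pos [0.553  0.0671 0.0873] jaw yaw -71.6 z [-0. -0. -1.] F [ 0.4 -0.1 -5. ] w 0.344 q [ 0.27  0.37 -0.56  1.78  0.22  1.05 -1.62]
```

View pics/s3.png

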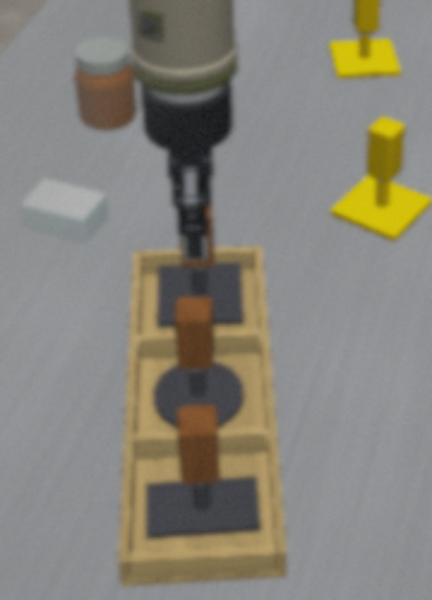

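The crop shows the plate over the bay and inside its walls, at (200,293). Next I'll lower slowly, watching the force; contact is expected at a TCP height of about 0.070.

```bash
python3 -m crank '[[[0,0,-0.06,0,0,0,10],[0,0,-0.06,0,0,0,10],[0,0,-0.05,0,0,0,10],[0,0,-0.05,0,0,0,10],[0,0,0,0,0,0,10],[0,0,0,0,0,0,10]]]'; python3 -m crank '[[[0,0,-0.02,0,0,0,10],[0,0,-0.02,0,0,0,10],[0,0,0,0,0,0,10],[0,0,0,0,0,0,10]]]'
```

```text
clock: 7.9
position: [0.553, 0.0671, 0.0742]
ee_rot: [0.811, -0.585, 0.0, -0.0]
ft_force: [-0.2, 0.6, -4.9]
grip_width: 0.347
clock: 8.4
position: [0.5529, 0.0671, 0.0717]
ee_rot: [0.811, -0.585, 0.0, 0.0]
ft_force: [0.2, -0.0, -4.6]
grip_width: 0.346
```

```bash
python3 -m crank '[[[0,0,-0.02,0,0,0,10],[0,0,0,0,0,0,10],[0,0,0,0,0,0,10]]]'; python3 -m crank '[[[0,0,-0.015,0,0,0,10],[0,0,0,0,0,0,10],[0,0,0,0,0,0,10]]]'
```

```text
clock: 8.78
position: [0.5529, 0.0671, 0.0705]
ee_rot: [0.811, -0.585, 0.0, 0.0]
ft_force: [-0.6, -0.2, -4.9]
grip_width: 0.344
clock: 9.15
position: [0.5529, 0.0671, 0.0696]
ee_rot: [0.811, -0.585, 0.0, 0.0]
ft_force: [0.0, -0.3, -4.7]
grip_width: 0.346
```

```bash
python3 -m crank '[[[0,0,-0.01,0,0,0,10],[0,0,0,0,0,0,10],[0,0,0,0,0,0,10]]]'; python3 -m crank '[[[0,0,-0.01,0,0,0,10],[0,0,0,0,0,0,10],[0,0,0,0,0,0,10]]]'
```

```text
clock: 9.52
position: [0.553, 0.067, 0.0696]
ee_rot: [0.811, -0.585, 0.0, 0.0]
ft_force: [-3.8, -1.7, 5.6]
grip_width: 0.344
clock: 9.9
position: [0.5531, 0.067, 0.0695]
ee_rot: [0.811, -0.585, 0.0, 0.0]
ft_force: [-7.1, -2.8, 11.7]
grip_width: 0.344
```

The plate touched at the expected height of 0.0696. I'll ease off the preload and open.

```bash
python3 -m crank '[[[0,0,0.014,0,0,0,10],[0,0,0,0,0,0,10],[0,0,0,0,0,0,10]]]' 20;  python3 -m crank '[[[0,0,0,0,0,0,34],[0,0,0,0,0,0,38],[0,0,0,0,0,0,45],[0,0,0,0,0,0,60],[0,0,0,0,0,0,80],[0,0,0,0,0,0,80],[0,0,0,0,0,0,80]]]'
python3 - <<'E'
from h import *
st(); p,d=snap('side','side4')
cv2.imwrite('pics/s4.png',cv2.resize(p[120:370,160:340],(0,0),fx=2.4,fy=2.4))
E
```

```text
clock: 10.28
position: [0.553, 0.067, 0.0695]
ee_rot: [0.811, -0.585, 0.0, 0.0]
ft_force: [-4.1, -1.2, 6.9]
grip_width: 0.339
clock: 11.15
position: [0.5529, 0.0671, 0.0693]
ee_rot: [0.811, -0.585, 0.0, 0.0]
ft_force: [-0.5, -0.3, -0.3]
grip_width: 0.938
t 11.15 pos [0.5529 0.0671 0.0693] jaw yaw -71.6 z [ 0. -0. -1.] F [-0.5 -0.3 -0.3] w 0.938 q [ 0.27  0.39 -0.56  1.8   0.24  1.02 -1.63]
```

View pics/s4.png

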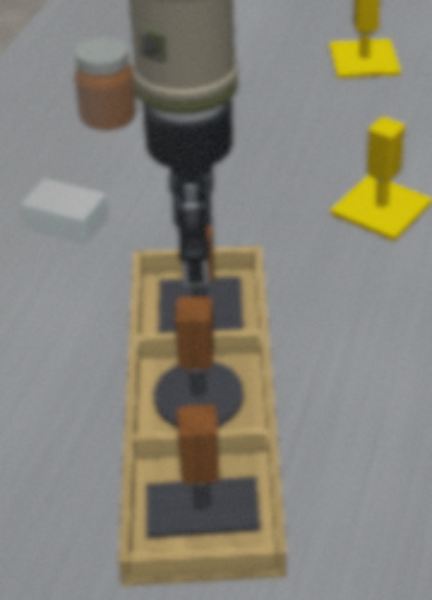

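The plate is sitting in the bay, around crop (200,303), and the jaws are open. I'll lift straight up, then swing back toward the robot's right so the top camera can see.

```bash
python3 -m crank '[[[0,0,0.2,0,0,0,80],[0,0,0.4,0,0,0,80],[0,0,0.5,0,0,0,80],[0,0,0.5,0,0,0,80],[0,0,0.5,0,0,0,80],[0,0,0.5,0,0,0,80],[0,0,0.3,0,0,0,80],[0,0,0,0,0,0,80]]]'
python3 -m crank '[[[0,-0.6,0,0,0,0,80],[0,-0.8,0,0,0,0,80],[0,-0.8,0,0,0,0,80],[0,-0.8,0,0,0,0,80],[0,-0.8,0,0,0,0,80],[0,-0.6,0,0,0,0,80],[0,-0.3,0,0,0,0,80],[0,0,0,0,0,0,80]]]'
python3 - <<'E'
from h import *
st(); p,d=snap('top','top5'); s,ds=snap('side','side5')
cv2.imwrite('pics/t5.png',cv2.resize(p[130:280,90:340],(0,0),fx=3,fy=3))
cv2.imwrite('pics/s5.png',cv2.resize(s[200:370,160:340],(0,0),fx=3,fy=3))
P=cloud('top',d); v,u=np.mgrid[:420,:560]
m=(u>105)&(u<275)&(v>150)&(v<262)&(P[...,2]>.1)&(P[...,2]<.13)
n,l=cv2.connectedComponents(m.astype(np.uint8))
for i in range(1,n):
    q=P[l==i]
    if len(q)>40: print(len(q),cv2.minAreaRect(q[:,:2].astype(np.float32)),np.median(q[:,2]))
w=(u>208)&(u<270)&(v>160)&(v<222)&(p.max(2)<75)
c=max(cv2.findContours(w.astype(np.uint8),0,1)[0],key=cv2.contourArea)
q=np.array([ray('top',*x,0.014)[:2] for x in c[:,0]],np.float32); print('plate',cv2.minAreaRect(q))
q=P[w]; q=q[abs(q[:,2]-.014)<.006]; A=np.c_[q[:,:2]-q[:,:2].mean(0),np.ones(len(q))]; print('plate z',np.median(q[:,2]),'tilt',np.degrees(np.linalg.lstsq(A,q[:,2],rcond=None)[0][:2]))
E
```

```text
clock: 12.2
position: [0.5534, 0.0673, 0.2445]
ee_rot: [0.811, -0.585, 0.001, -0.001]
ft_force: [0.6, 0.3, -0.6]
grip_width: 0.936
clock: 13.2
position: [0.5526, -0.2152, 0.2423]
ee_rot: [0.811, -0.586, -0.001, 0.0]
ft_force: [0.3, 0.1, -0.6]
grip_width: 0.933
t 13.2 pos [ 0.5526 -0.2152  0.2423] jaw yaw -71.7 z [-0.001  0.001 -1.   ] F [ 0.3  0.1 -0.6] w 0.933 q [ 0.63  0.29 -0.41  1.52  0.11  1.37 -1.04]
176 ((0.5513100028038025, 0.06606358289718628), (0.0300493985414505, 0.029333412647247314), 18.769107818603516) 0.11293160613941322
182 ((0.5190160274505615, 0.17365920543670654), (0.030941728502511978, 0.029919026419520378), 13.93384075164795) 0.11281268798304225
198 ((0.47829753160476685, 0.288762629032135), (0.030918560922145844, 0.030672738328576088), 19.46195411682129) 0.11274285591405739
plate ((0.5505461096763611, 0.0659746304154396), (0.07950405031442642, 0.07826036214828491), 18.466861724853516)
plate z 0.013567822786764942 tilt [0.22535742 0.40814269]
```

View pics/t5.png

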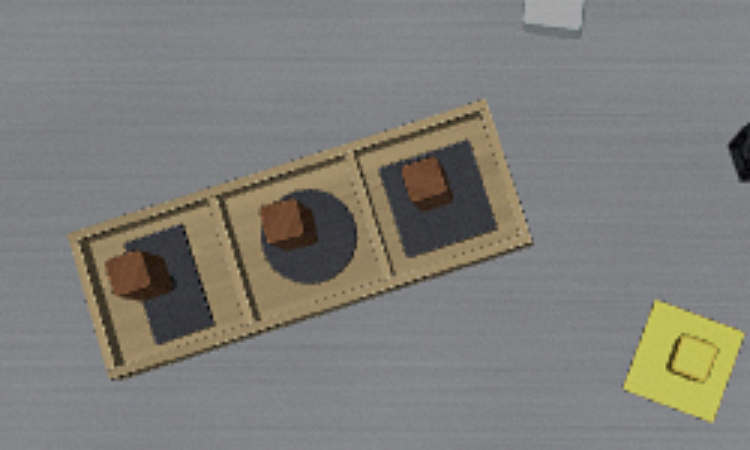

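View pics/s5.png

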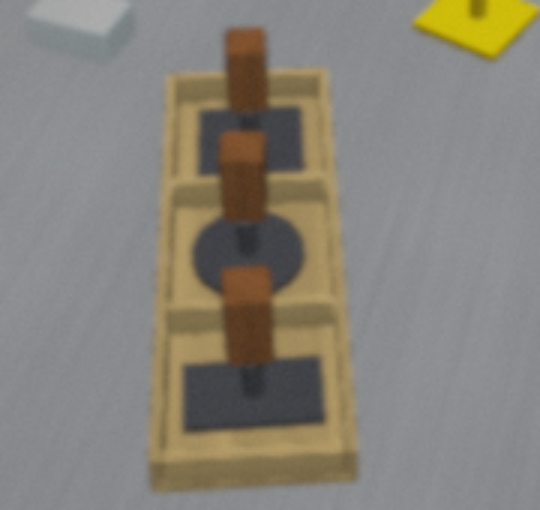

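Both views show the square press flat and upright in the formerly empty bay (top crop (440,198), side crop (250,140)). The other two presses have not moved, and the arm is clear of everything. Handing in.

```bash
python3 -c "from workcell import manip; print(manip.hand_in())"
```

```text
the job is handed in; nothing more can be done
None
```

I put the square press away in the empty bay of the rack, set down gently and upright, and handed the job in at about 13.3 s of the 38 s allowed. I gripped it by its wooden grip and turned it about 39° to match the rack. I lowered it in small steps until the floor took its weight, with about 12 N upward on the wrist at most.

**Press:** its plate centre is at (0.551, 0.066), within about 2 mm of the bay's centre, and its yaw of 18.5° matches the rack's 18.4°. The plate top is at about 14 mm, as expected on a 6 mm floor, the grip top is at 113 mm, and the measured tilt is under 0.5°.

**Stowed presses:** the round and narrow presses are where they were, within about 1 mm. The arm was clear of everything.

No check failed. The only disagreement was 2–4 mm between the side view and the arm's reading while the press was carried, which is close to the calibration error. At touchdown the wrist also showed a brief sideways push of about 7 N, which went away when the jaws opened.

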